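# Post a spent-blade case through the sprung flap of a safety box

## Task

Get rid of the case of spent blades: with one finger push the sprung flap of the safety box open, and while that finger holds it open push the case with the other finger across the shelf and over the sill, so that it drops into the box. Then take the hand away so that the flap closes. Only slide the case: do not pick it up, do not shove the flap open with it, and leave the other things where they are.

Things in the scene. Friction and masses are not known exactly. Their poses are not given: they have to be found in the camera images.
- box: Grey steel safety box bolted to the bench, 290 mm along its x, 260 mm wide (y). Origin on the bench top under the middle of the sill; x points from the shelf to the mouth (the pushing direction), y left of that, z up. From x = -130 to 0 mm its top is a bare flat shelf 260 mm wide, 100 mm above the bench. Beyond lies the mouth under the flap; the box is hollow below it, floor 6 mm above the bench
- sill (a point): Middle of the sill: the shelf's far edge, 100 mm above the bench, at x = y = 0 of the box, axes as the box. Beyond it is the mouth, clear for 186 mm (y = -93 to 93 mm) between two upright cheeks (6 mm thick) that rise 44 mm above the shelf
- hinge (a point): Middle of the flap's hinge bar (8 mm thick, along y): 90 mm beyond the sill and 44 mm above the shelf, axes as the box. Behind it, from 8 to 70 mm beyond the bar, is the box's closed flat top, 50 mm above the shelf: fingers can go down only on the shelf side of the bar
- flap (a joint): Flap: aluminium plate 176 mm wide, 3 mm thick, 96 mm from hinge bar to lip. 0 = closed: it slopes down from the bar to the sill. Grows (rad) as the lip goes down and away from the sill; about 1.1 hangs plumb, stop 1.35. A spring shuts it when let go. A fingertip moving level along the box's x, 5 to 10 mm above shelf height, opens it, with about 1 to 4 N
- lip (a point): Middle of the flap's free lower edge; when closed 4 mm beyond the sill, at shelf height. Moves with the flap
- case: The spent-blade case: a flat black plastic box with rounded edges and a thin grey seam, 40 mm long (its x) by 28 mm wide (its y) by 16 mm tall, about 60 g, lying flat on the shelf with its long side roughly along the box's x. Origin in the middle of its underside
- spool: Bystander: small wooden thread spool, 28 mm across, 30 mm tall, standing on the shelf near its right edge. Origin at the centre of its underside
- tin: Bystander: small round brass tin, 32 mm across, 20 mm tall, standing on the shelf near its left edge. Origin at the centre of its underside
- book: Bystander: small blue hardback, 110 x 75 x 20 mm, lying on the bench to the left of the box. Origin at the centre of its underside
- hammer: Bystander: hammer lying on the bench to the right of the box. Origin under its middle
- folder: Bystander: bone folder, a flat pale bar 130 x 22 x 5 mm with round ends, lying on the bench close beside the left side of the box. Origin at the centre of its underside
There are look-alikes about, which are no part of the job. Of the things that look like the case, the smallest one is meant.

How it is judged:
On the way, in this order (a step that is already met when the one before it is completed fails the run):
1. a finger holds the flap open while the case is still on the shelf (value of joint flap above 0.12 rad and contact force between the fingers and flap above 0.2 N and z of case in the frame of box above 0.094 m and x of case in the frame of box below 0.012 m), for 0.05 s.
2. the case drops past the sill while a finger still holds the flap open (value of joint flap above 0.12 rad and contact force between the fingers and flap above 0.1 N and z of case in the frame of box below 0.08 m and x of case in the frame of box above 0 m), for 0.05 s.
At the end, for the whole second after the job is handed in: The case lies at rest inside the box (its underside more than 25 mm below the shelf, beyond the sill, between the walls) and the flap is shut (within 0.08 rad) (z of case in the frame of box below 0.075 m and x of case in the frame of box between 0 and 0.157 m and y of case in the frame of box between -0.125 and 0.125 m and value of joint flap below 0.08 rad and linear speed of case below 0.02 m/s); the robot touches nothing.
It fails at once if the case is lifted off the shelf (underside more than 15 mm above it) (z of case in the frame of box above 0.115 m).
It fails at once if the flap is shoved open with the case instead of a finger (value of joint flap above 0.12 rad and contact force between case and flap above 0.3 N and contact force between the fingers and flap below 0.02 N and z of case in the frame of box above 0.094 m).
It fails at once if a bystander is moved more than 25 mm (distance of any of spool, tin, folder, book, hammer from where it was at the start of the episode above 0.025 m).
It also fails if it takes over 32 s, if anything falls off the work surface, if the arm or the gripper's body presses on something with over 40 N, if the wrist force passes 120 N, or if a joint passes its speed limit or range.

## Robot

A 6-joint arm with a two-finger parallel gripper is mounted at the origin on the work surface. World frame = base frame: x ahead of the robot, y to its left, z up, the work surface at z = 0. Lengths are in m, angles in rad, forces in N, time in s.
With the tool pointing down it reaches from about 0.35 to 0.975 m from the base axis. Payload 4.9 kg.
Tool frame: the origin (TCP) lies midway between the tips of the shut fingers; the grasp point (between the pads) lies ctrl.grip_depth behind it (ctrl.grip_depth is the distance from the TCP to the grasp point, in m); z points along the fingers, y is the line along which they close (so a half turn about z gives the same grasp; the last joint's range is limited). The gripper opens to 85 mm and grips with 20 to 120 N. Pads are 22 mm wide; open, the fingers measure 114 mm over their backs; the gripper's body (76 mm by 85 mm) begins 54 mm behind the grasp point. The pads swing forward as they close: fully open they stand 13 mm farther back than shut.
Start: joints at [1.222, 0.053, 1.613, -0, 1.476, -0.119], TCP at [0.142, 0.609, 0.231] pointing down, gripper open.
Joint ranges: [-3.01, 3.01], [-1.01, 2.22], [0.06, 2.58], [-1.02, 4.17], [0.09, 2.62], [-3.14, 3.14]. Speed limits (rad/s): [2.57, 2.57, 3.14, 3.14, 3.14, 3.14].

## Interface

Orientations are given as a rotation vector (axis times angle).
In Python, from station import ctrl, get_image, camera_model gives the robot as it stands. The module is installed in compiled form; this text tells all that it offers.
- The arm moves only by the shell command python3 -m crank 'ROWS' [FORCE]. ROWS is JSON, a list of rows, each a list of 7 numbers: the shift along the tool's x, y, z in mm, then the turn, a rotation vector about the tool's x, y, z in rad, then the opening, from -1 (shut) to 1 (fully open). A call has exactly 10 rows; each row shifts and turns the commanded pose from where the row before left it, along the tool's axes as they then stand; what a row does not reach is not made up. A row lasts 1/12 s, in which the tool goes at most 41.7 mm and 7.16 degrees, less where a joint would pass 70% of its speed; a pose out of reach is approached as far as the arm can. A call with a gripper value outside its range is refused whole. The fingers move at their own pace and stop on an object; FORCE is the grip in N (left out, the last holds). Time passes only in rows, so rows that do not move let the fingers close, or fill a call up. It gives the time, the measured TCP pose, the force, the opening and the grip force at its end, in the units of the state.
- ctrl.get_obs(): the state, without advancing time (a new reading comes with each control period).
- get_image(name): name is "scene" or "side" or "wrist"; returns the picture (384x512x3 uint8, red, green, blue); there is no depth.
- camera_model(name): a dict with "vertical_fov" (degrees; the focal length in pixels is half the picture's height over the tangent of half this angle, whatever the lens; pixels are square), "cx", "cy" (the principal point, pixels), "R" (3x3) and "t" (3): a world point X has camera coordinates R X + t; the wrist camera has in their place "hand_eye" (4x4, takes a point from camera to tool coordinates, whose origin is the TCP and whose axes are the flange's). Camera axes: x right, y down, z forward; pixel columns grow to the right and rows downward; lengths in m; the calibration is good to about 2 mm. The wrist camera is an equidistant fisheye: a pixel r from the principal point sees the ray r / f radians off the axis. A picture is of the moment at which its call begins: read the wrist's pose just before it. camera_model takes no time and is no camera call.
- ctrl.finish_job(): hands the job in; it is judged then, once.
The state is a dict: "t": time; "q": joint angles; "dq": joint speeds; "effort": joint torques, N m; "tool_pos": TCP position; "tool_rot": TCP orientation; "contact_force": force on the tool from outside, world axes, zero at the start; "wrist_torque": the same for the moment, N m; "opening": finger opening in m; "grip_force": force on a finger pad.
Only numpy, scipy, OpenCV 4.12 (cv2) and the standard library are available. Lean on these libraries where they do the work, as an engineer would, in place of code of your own. Each camera call takes 0.05 s, during which the arm holds its last target. There are 200 camera calls.

## Working session

There is one attempt and no reset: what is moved stays moved. The work goes in short steps, Python scripts to look and compute and a shell command to move; the robot and the scene stay as the last step left them, time stands still between calls to the robot, and variables do not carry over. Pictures are saved under pics/ and viewed, at most 10 in all, crops included, and the job is handed in when it is done.

```bash
mkdir -p pics; python3 - <<'E'
from station import ctrl,get_image,camera_model
import cv2,numpy as np
o=ctrl.get_obs();print(o['t'],o['tool_pos'],o['tool_rot'],o['opening'],ctrl.grip_depth)
for n in("scene","side","wrist"):
    cv2.imwrite(f"pics/{n}0.png",get_image(n)[:,:,::-1])
    print(n,camera_model(n))
E
```

```text
0.0 [0.14214133 0.60797679 0.23005743] [-0.36005868 -3.12043114  0.00316105] 0.08568596902934425 0.0187
scene {'vertical_fov': 42.867701844869565, 'cx': 245.66532714467024, 'cy': 194.55386065445384, 'R': array([[-0.13615739,  0.99068554,  0.00182649],
       [ 0.79136892,  0.10987255, -0.60138445],
       [-0.59598356, -0.08043751, -0.7989577 ]]), 't': array([ 0.02499654, -0.32988894,  1.44574166])}
side {'vertical_fov': 53.39544554455791, 'cx': 252.9733752293847, 'cy': 189.47156463437776, 'R': array([[ 0.72633964, -0.68721514, -0.01288745],
       [-0.49047248, -0.50507822, -0.71016389],
       [ 0.4815262 ,  0.52214112, -0.70391844]]), 't': array([-0.31224086,  0.32369049,  0.68001254])}
wrist {'vertical_fov': 65.70646984690485, 'cx': 261.51597328302466, 'cy': 191.99008428637083, 'hand_eye': array([[-4.73864695e-04, -9.51162747e-01, -3.08689494e-01,
         7.87296233e-02],
       [ 9.99999833e-01, -5.52770741e-04,  1.68163548e-04,
        -6.81192656e-04],
       [-3.30585423e-04, -3.08689363e-01,  9.51162850e-01,
        -1.42965573e-01],
       [ 0.00000000e+00,  0.00000000e+00,  0.00000000e+00,
         1.00000000e+00]])}
```

View pics/scene0.png

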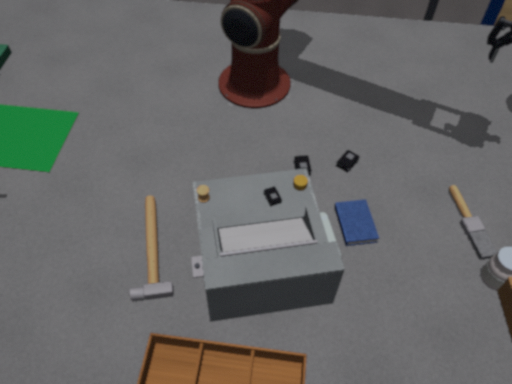

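View pics/wrist0.png

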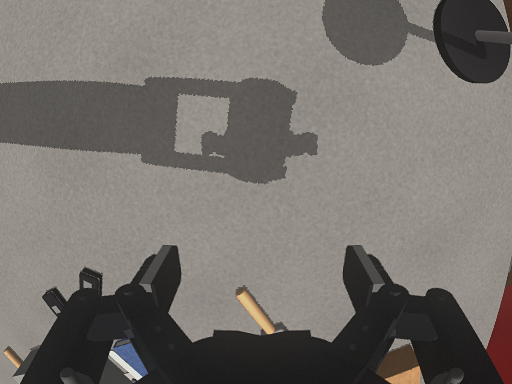

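The scene picture shows three black case-like things: (273,196) on the shelf, and (303,163) and (348,160) on the bench behind the box. The one on the shelf should be the smallest, which I'll check in a crop. The wrist picture shows only the bench at present.

```bash
cat > h.py <<'E'
import numpy as np,cv2
from scipy.spatial.transform import Rotation as Ro
from station import ctrl,get_image,camera_model
def ray(n,uv,o=None):
    m=camera_model(n);f=192/np.tan(np.radians(m['vertical_fov'])/2)
    d=np.array([uv[0]-m['cx'],uv[1]-m['cy']])/f
    if n!='wrist':
        R=m['R'];return -R.T@m['t'],R.T@np.array([*d,1])
    r=np.linalg.norm(d)+1e-12;v=np.array([*(np.sin(r)*d/r),np.cos(r)])
    T=Ro.from_rotvec(o['tool_rot']).as_matrix();H=m['hand_eye']
    return o['tool_pos']+T@H[:3,3],T@H[:3,:3]@v
def onz(n,uv,z,o=None):
    c,d=ray(n,uv,o);return c+d*(z-c[2])/d[2]
def proj(n,X,o=None):
    m=camera_model(n);f=192/np.tan(np.radians(m['vertical_fov'])/2)
    if n!='wrist':
        p=m['R']@X+m['t'];return f*p[:2]/p[2]+[m['cx'],m['cy']]
    T=Ro.from_rotvec(o['tool_rot']).as_matrix();H=m['hand_eye']
    p=H[:3,:3].T@(T.T@(X-o['tool_pos'])-H[:3,3]);r=np.arctan2(np.hypot(*p[:2]),p[2])
    return f*r*p[:2]/np.hypot(*p[:2])+[m['cx'],m['cy']]
E
python3 - <<'E'
import cv2
i=cv2.imread('pics/scene0.png')[140:320,180:360]
j=cv2.imread('pics/side0.png')
cv2.imwrite('pics/c0.png',cv2.resize(i,(590,590),interpolation=2))
from h import *
for uv in((273,196),(303,163),(348,160)):print(onz('scene',uv,.1),onz('scene',uv,0.))
E
```

```text
[0.48278502 0.10130003 0.1       ] [0.40768783 0.09820964 0.        ]
[0.37873261 0.16002757 0.1       ] [0.291489   0.16379266 0.        ]
[0.35522601 0.26270571 0.1       ] [ 2.65238391e-01  2.78456804e-01 -1.11022302e-16]
```

View pics/c0.png

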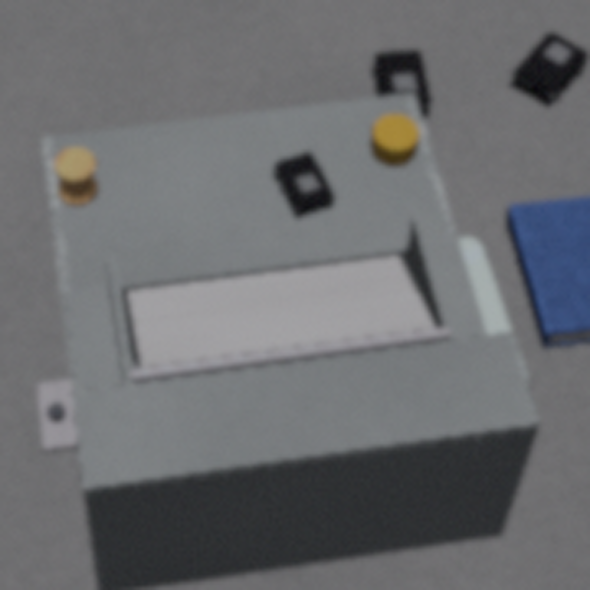

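View pics/side0.png

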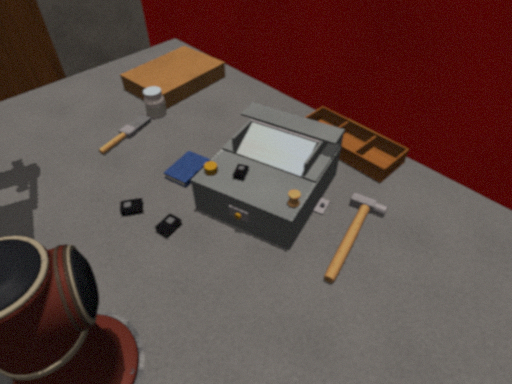

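The side picture agrees: a black case lies on the shelf at (241,172), with two larger look-alikes on the bench at (131,207) and (169,225). In the crop the shelf case at (303,183) is clearly the smallest, so that is the one. Plan: turn the tool's y along the box's x with the fingers astride the case. The front finger then opens the flap and the rear pad pushes the case in the same straight move.

```bash
python3 - <<'E'
from h import *
s=180/590
def P(c,z):return onz('scene',(180+c[0]*s,140+c[1]*s),z)
a,b=P((128,288),.1),P((405,255),.1)
print('sill',a,b); sh=P((45,138),.1),P((415,95),.1);print('shelf rear',sh)
print('hinge',P((132,376),.144),P((450,333),.144))
print('case',[P(c,.116) for c in((277,165),(313,155),(333,207),(298,213))])
o=ctrl.get_obs();R=Ro.from_rotvec(o['tool_rot']).as_matrix();print(R.round(3))
E
```

```text
sill [ 0.58084345 -0.0016035   0.1       ] [0.53124724 0.17132061 0.1       ]
shelf rear (array([ 0.46854302, -0.0781692 ,  0.1       ]), array([0.39557203, 0.16938411, 0.1       ]))
hinge [0.66852766 0.01759733 0.144     ] [0.61395124 0.19913205 0.144     ]
case [array([0.48209109, 0.08200262, 0.116     ]), array([0.47049142, 0.10473008, 0.116     ]), array([0.51117104, 0.12182346, 0.116     ]), array([0.51905291, 0.09986476, 0.116     ])]
[[-0.974  0.228 -0.001]
 [ 0.228  0.974 -0.001]
 [ 0.    -0.002 -1.   ]]
```

```bash
R='[-23.2,-20.6,0,0,0,0,0.65]'; python3 -m crank '[[-23.2,-20.6,0,0,0,0,0.65],[-23.2,-20.6,0,0,0,0,0.65],[-23.2,-20.6,0,0,0,0,0.65],[-23.2,-20.6,0,0,0,0,0.65],[-23.2,-20.6,0,0,0,0,0.65],[-23.2,-20.6,0,0,0,0,0.65],[-23.2,-20.6,0,0,0,0,0.65],[-23.2,-20.6,0,0,0,0,0.65],[-23.2,-20.6,0,0,0,0,0.65],[-23.2,-20.6,0,0,0,0,0.65]]'
python3 -m crank '[[-23.2,-20.6,0,0,0,0,0.65],[-23.2,-20.6,0,0,0,0,0.65],[-23.2,-20.6,0,0,0,0,0.65],[-23.2,-20.6,0,0,0,0,0.65],[-23.2,-20.6,0,0,0,0,0.65],[-23.2,-20.6,0,0,0,0,0.65],[-23.2,-20.6,0,0,0,0,0.65],[-23.2,-20.6,0,0,0,0,0.65],[-23.2,-20.6,0,0,0,0,0.65],[-23.2,-20.6,0,0,0,0,0.65]]'
python3 -m crank '[[0,0,0,0,0,0.1056,0.65],[0,0,0,0,0,0.1056,0.65],[0,0,0,0,0,0.1056,0.65],[0,0,0,0,0,0.1056,0.65],[0,0,0,0,0,0.1056,0.65],[0,0,0,0,0,0.1056,0.65],[0,0,0,0,0,0.1056,0.65],[0,0,0,0,0,0.1056,0.65],[0,0,0,0,0,0.1056,0.65],[0,0,0,0,0,0.1056,0.65]]'
python3 - <<'E'
from h import *
o=ctrl.get_obs();print(o['t'],o['tool_pos'],o['opening'],Ro.from_rotvec(o['tool_rot']).as_matrix().round(3))
im=get_image('wrist')[:,:,::-1];cv2.imwrite('pics/w1.png',im)
cv2.imwrite('pics/w1b.png',cv2.resize(im,(768,576)))
E
```

```text
t: 0.98
tool_pos: [0.3217, 0.3537, 0.231]
tool_rot: [-0.36, -3.121, 0.0]
contact_force: [0.6, 0.2, 0.5]
opening: 0.0704
grip_force: 0.0
t: 1.82
tool_pos: [0.5008, 0.1002, 0.231]
tool_rot: [-0.361, -3.121, -0.0]
contact_force: [0.0, 0.7, -0.7]
opening: 0.0701
grip_force: 0.0
t: 2.65
tool_pos: [0.5, 0.1017, 0.2309]
tool_rot: [-1.89, -2.509, 0.001]
contact_force: [0.4, 0.2, -0.1]
opening: 0.0705
grip_force: 0.0
2.65 [0.50004045 0.10168757 0.23088204] 0.07051680832390583 [[-0.276  0.961 -0.001]
 [ 0.961  0.276 -0.   ]
 [ 0.    -0.001 -1.   ]]
```

View pics/w1b.png

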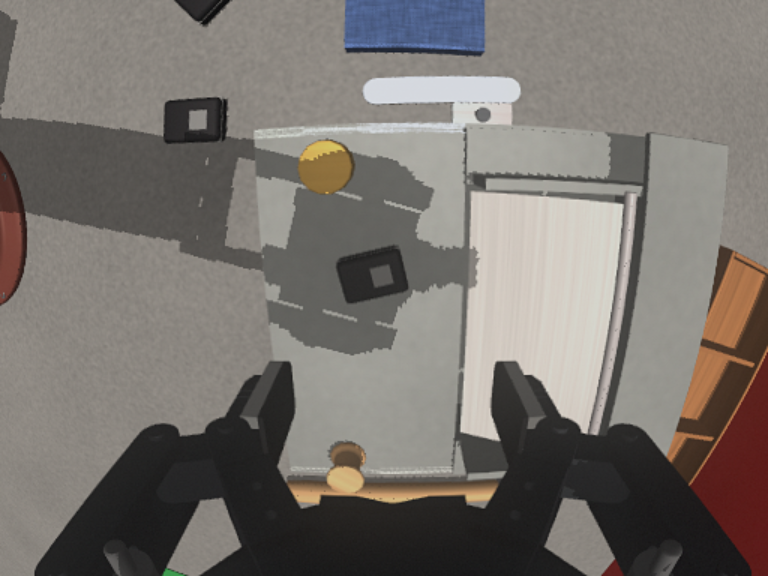

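The wrist view, scaled 1.5, shows the case at (372,274), the sill along x≈465 from y 190 to 435, the tin at (326,166), the spool at (346,470), and the hinge bar near x≈625. The fingers are at (275,400) and (515,400).

```bash
python3 - <<'E'
from h import *
o=ctrl.get_obs()
W=lambda c,z:onz('wrist',(c[0]/1.5,c[1]/1.5),z,o)[:2]
rl,sl,s2,rr=W((255,130),.1),W((466,127),.1),W((461,435),.1),W((290,470),.1)
print(rl,sl,s2,rr,'lens',np.linalg.norm(sl-rl))
C=np.array([W(c,.113) for c in((337,263),(397,247),(408,290),(347,303))])
d=s2-sl;ex=np.array([-d[1],d[0]])/np.linalg.norm(d);ex*=np.sign(ex[0]);ey=np.array([-ex[1],ex[0]])
e=sl-rl
print('yaw sill',np.degrees(np.arctan2(ex[1],ex[0])),'yaw edge',np.degrees(np.arctan2(e[1],e[0])))
s0=sl-.13*ey;print('sill mid',s0)
B=lambda p:((p-s0)@ex,(p-s0)@ey)
print('case',B(C.mean(0)),[np.round(B(c),4) for c in C]);print('tcp',B(o['tool_pos'][:2]))
# hinge bar and finger ends
print('bar',B(W((632,250),.144)),'tin',B(W((326,155),.12)))
T=Ro.from_rotvec(o['tool_rot']).as_matrix();ty=T[:2,1];print('tool y yaw',np.degrees(np.arctan2(ty[1],ty[0])))
E
```

```text
[0.39279357 0.16756506] [0.51791023 0.20263804] [ 0.58523012 -0.00719804] [ 0.46527248 -0.08086871] lens 0.12993957395801975
yaw sill 17.78735014517315 yaw edge 15.65936464327075
sill mid [0.55762329 0.07885245]
case (np.float64(-0.06013396516665175), np.float64(0.041178583237437005)) [array([-0.0811,  0.0502]), array([-0.0444,  0.0588]), array([-0.0384,  0.0315]), array([-0.0767,  0.0242])]
tcp (np.float64(-0.04782998545684316), np.float64(0.03932098423655486))
bar (np.float64(0.0931080769878267), np.float64(0.0617106718421873)) tin (np.float64(-0.08270383451854113), np.float64(0.1155883838436754))
tool y yaw 15.852268786276829
```

```bash
python3 -m crank '[[2,-10,0,0,0,-0.01,0.65],[0,0,13,0,0,0,0.65],[0,0,13,0,0,0,0.65],[0,0,13,0,0,0,0.65],[0,0,13,0,0,0,0.65],[0,0,13,0,0,0,0.65],[0,0,13,0,0,0,0.65],[0,0,13,0,0,0,0.65],[0,0,13,0,0,0,0.65],[0,0,13,0,0,0,0.65]]'
python3 - <<'E'
from h import *
a=get_image('wrist')[:,:,::-1];b=get_image('scene')[:,:,::-1][140:290,180:380];c=get_image('side')[:,:,::-1][90:240,160:360]
b,c=[cv2.resize(x,(400,300),interpolation=2) for x in(b,c)]
cv2.imwrite('pics/w2.png',np.vstack([cv2.resize(a,(800,600))[300-300:300+0+0] if 0 else cv2.resize(a[60:204],(800,300)),np.hstack([b,c])]))
E
```

```text
t: 3.53
tool_pos: [0.4901, 0.1008, 0.1129]
tool_rot: [-1.871, -2.524, 0.0]
contact_force: [0.1, 0.4, 0.5]
opening: 0.0702
grip_force: 0.0
```

View pics/w2.png

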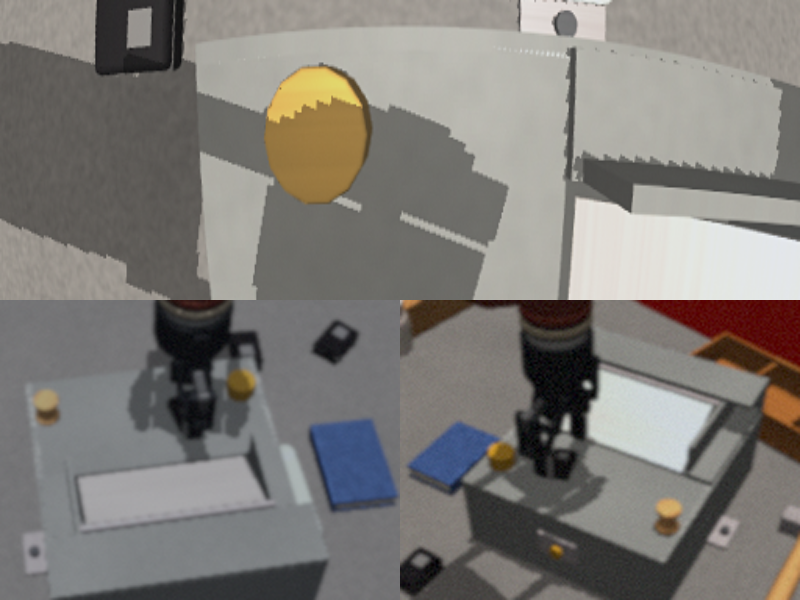

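The tin stands clear of the fingers, which are above the shelf. My wrist crop cut the case off, so I'll view the lower part.

```bash
python3 - <<'E'
from h import *
a=get_image('wrist')[:,:,::-1];cv2.imwrite('pics/w3.png',cv2.resize(a[150:384],None,fx=1.56,fy=1.56))
E
```

```text
(no output)
```

View pics/w3.png

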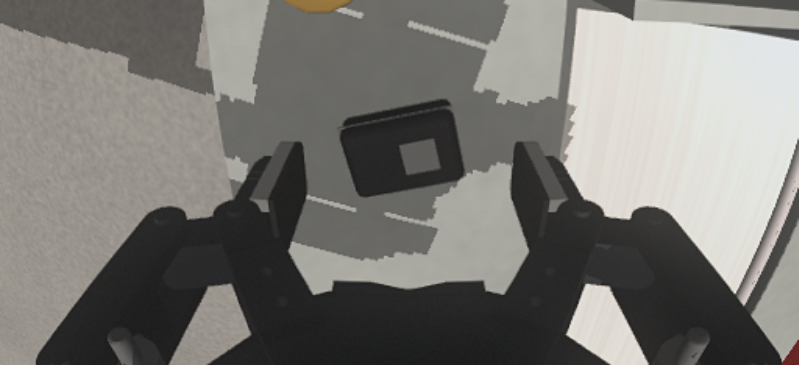

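```bash
python3 - <<'E'
from h import *
o=ctrl.get_obs();T=Ro.from_rotvec(o['tool_rot']).as_matrix()
L=lambda c,z:(T.T@(onz('wrist',(c[0]/1.56,150+c[1]/1.56),z,o)-o['tool_pos']))[:2].round(4)
print(o['tool_pos'])
print('case',[L(c,.115) for c in((341,124),(456,107),(465,180),(360,197))])
print('pad',[L(c,.121) for c in((303,143),(278,142),(515,143),(540,142),(548,190),(298,200))]);print('sill',L((570,60),.1),L((560,140),.1))
for z in(.117,.121,.125):
  print(z,[proj('wrist',o['tool_pos']*[1,1,0]+[0,0,z]+T@np.array([x,y,0]),o)*1.56-[0,234] for x,y in((.011,-.035),(-.011,-.035),(.011,.035),(.011,.05))])
E
```

```text
[0.49007517 0.10078796 0.11397356]
case [array([ 0.0115, -0.0227]), array([0.0178, 0.0161]), array([-0.011 ,  0.0205]), array([-0.0183, -0.0176])]
pad [array([ 0.007 , -0.0351]), array([ 0.0071, -0.0439]), array([0.007 , 0.0359]), array([0.0071, 0.0447]), array([-0.0127,  0.0503]), array([-0.0164, -0.0394])]
sill [0.0296 0.0599] [-0.0034  0.0599]
0.117 [array([304.73297019, 127.1760229 ]), array([310.48738607, 181.98231753]), array([510.95478238, 127.09472959]), array([552.73637873, 126.06582589])]
0.121 [array([302.30697114, 132.33959902]), array([308.41533516, 187.95471367]), array([513.36174929, 132.25782953]), array([556.01214854, 131.0947727 ])]
0.125 [array([299.77624305, 137.7431439 ]), array([306.26702651, 194.16864684]), array([515.87265843, 137.6610393 ]), array([559.42190468, 136.34865946])]
```

```bash
python3 -m crank '[[0,0,9,0,0,0,0.65],[0,0,8.5,0,0,0,0.65],[0,0,0,0,0,0,0.65],[0,6,0,0,0,0,0.65],[0,6,0,0,0,0,0.65],[0,6,0,0,0,0,0.65],[0,6,0,0,0,0,0.65],[0,6,0,0,0,0,0.65],[0,6,0,0,0,0,0.65],[0,6,0,0,0,0,0.65]]'
python3 - <<'E'
from h import *
a=get_image('wrist')[:,:,::-1];c=get_image('side')[:,:,::-1][110:230,170:330]
cv2.imwrite('pics/w4.png',np.vstack([cv2.resize(a[170:],(800,334))[:300],np.hstack([cv2.resize(c,(400,300),interpolation=2)]*2)]))
E
```

```text
t: 4.57
tool_pos: [0.5309, 0.1132, 0.0968]
tool_rot: [-1.871, -2.524, 0.001]
contact_force: [-2.5, -0.2, 0.5]
opening: 0.0704
grip_force: 0.7
```

View pics/w4.png

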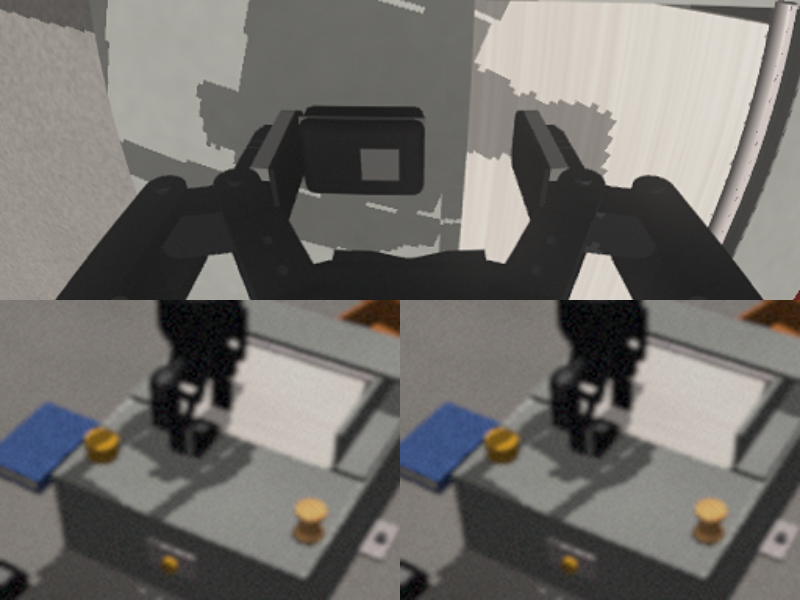

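The wrist picture shows the case square against the rear pad at (362,155), the sill line at x≈470, and the front finger on the flap at (540,150). The wrist force is about 2.5 N. Carrying on straight.

```bash
python3 -m crank '[[0,5,0,0,0,0,0.65],[0,5,0,0,0,0,0.65],[0,5,0,0,0,0,0.65],[0,5,0,0,0,0,0.65],[0,5,0,0,0,0,0.65],[0,5,0,0,0,0,0.65],[0,5,0,0,0,0,0.65],[0,5,0,0,0,0,0.65],[0,0,0,0,0,0,0.65],[0,0,0,0,0,0,0.65]]'
python3 - <<'E'
from h import *
a=get_image('wrist')[:,:,::-1]
cv2.imwrite('pics/w5.png',cv2.resize(a[170:],(800,334)))
E
```

```text
t: 5.5
tool_pos: [0.5685, 0.1247, 0.0965]
tool_rot: [-1.87, -2.523, 0.001]
contact_force: [-4.3, -1.1, 1.1]
opening: 0.0705
grip_force: 1.7
```

View pics/w5.png

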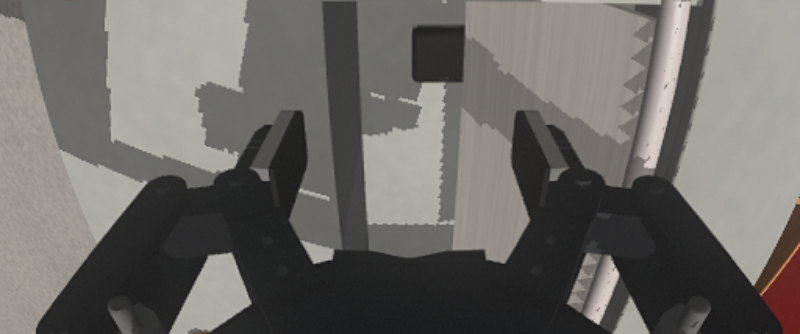

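The case at (440,55) lies on the floor of the box, partly hidden by the flap, which the finger still holds open. Next I back off and rise.

```bash
python3 -m crank '[[0,-9,0,0,0,0,0.65],[0,-9,0,0,0,0,0.65],[0,-9,0,0,0,0,0.65],[0,-9,0,0,0,0,0.65],[0,-9,0,0,0,0,0.65],[0,-9,0,0,0,0,0.65],[0,-9,0,0,0,0,0.65],[0,-9,0,0,0,0,0.65],[0,-9,0,0,0,0,0.65],[0,-4,0,0,0,0,0.65]]'
python3 -m crank '[[0,0,-5,0,0,0,0.65],[0,0,-15,0,0,0,0.65],[0,0,-15,0,0,0,0.65],[0,0,-15,0,0,0,0.65],[0,0,-15,0,0,0,0.65],[0,0,-15,0,0,0,0.65],[0,0,-15,0,0,0,0.65],[0,0,-15,0,0,0,0.65],[0,0,-5,0,0,0,0.65],[0,0,0,0,0,0,0.65]]'
python3 - <<'E'
from h import *
cv2.imwrite('pics/w6.png',get_image('wrist')[:,:,::-1])
E
```

```text
t: 6.38
tool_pos: [0.4858, 0.0996, 0.0964]
tool_rot: [-1.871, -2.523, 0.001]
contact_force: [-0.8, 0.3, -0.0]
opening: 0.0705
grip_force: 0.0
t: 7.22
tool_pos: [0.4886, 0.1, 0.214]
tool_rot: [1.869, 2.521, 0.004]
contact_force: [0.6, -0.1, -0.8]
opening: 0.0705
grip_force: 0.0
```

View pics/w6.png

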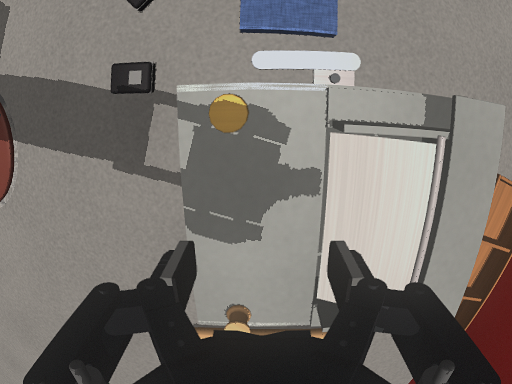

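The shelf is empty of the case, the flap at (385,210) is shut, and the tin (228,113) and spool (237,315) are where they were. The hand is clear.

```bash
python3 -c "
from station import ctrl
print(ctrl.finish_job())"
```

```text
the job is handed in; nothing more can be done
None
```

The case of spent blades is in the safety box, the flap is shut, the other things on the shelf are where they were, and the job was handed in after about 7 s on the robot's clock; no verdict came back.

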